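# Hang the bracket on the slotted post

### The arm

A 6-joint arm with a two-finger parallel gripper is mounted at the origin on a cart in front of the work surface, level with it; the furniture and walls round the work are solid. World frame = base frame: x ahead of the robot, y to its left, z up, the work surface at z = 0. Lengths are in m, angles in rad, forces in N, time in s.
With the tool pointing down it reaches from about 0.325 to 0.925 m from the base axis. Payload 3.1 kg.
Tool frame: the origin (TCP) lies midway between the tips of the shut fingers; the grasp point (between the pads) lies 19 mm behind it (robot.grip_depth is the distance from the TCP to the grasp point, in m); y points along the fingers, z is the direction in which the jaws open and shut, and the axes are right-handed (so a half turn about y gives the same grasp; the last joint's range is limited). The gripper opens to 85 mm and grips with 20 to 120 N. Pads are 22 mm wide; open, the fingers measure 114 mm over their backs; the gripper's body (76 mm by 85 mm) begins 54 mm behind the grasp point. The pads swing forward as they close: fully open they stand 13 mm farther back than shut.
Start: joints at [1.15, 0.217, 1.613, -0, 1.311, -0.112], TCP at [0.19, 0.595, 0.231] pointing down, gripper open.
Joint ranges: [-2.75, 2.75], [-0.78, 2.1], [0.31, 2.55], [-1.13, 4.27], [0.13, 2.63], [-2.58, 2.58]. Speed limits (rad/s): [2.79, 2.79, 3.14, 3.14, 3.14, 3.14].

### API

Orientations are given as a unit quaternion [w, x, y, z].
In Python, from bench import robot gives the robot as it stands. The module is installed in compiled form; this text tells all that it offers.
- The arm moves only by the shell command python3 -m inch 'ROWS'. ROWS is JSON, a list of rows, each a list of 5 numbers: the shift along the tool's x, y, z in m, then the turn about the tool's y in degrees, then the finger opening in m, from 0 to 0.0854. A call has 1 to 12 rows; each row shifts and turns the commanded pose from where the row before left it, along the tool's axes as they then stand; what a row does not reach is not made up. A row lasts 1/8 s, in which the tool goes at most 62.5 mm and 10.7 degrees, less where a joint would pass 70% of its speed; a pose out of reach is approached as far as the arm can. A call is refused whole if a number of a shift passes 0.0625 or a number of a turn 10.7, either way. A call with a gripper value outside its range is refused whole. The fingers move at their own pace and stop on an object; the grip force is fixed at half the most. Time passes only in rows, so rows that do not move let the fingers close. It gives the time, the measured TCP pose, the force and the opening at its end, in the units of the state.
- robot.read_state(): the state, without advancing time (a new reading comes with each control period).
- robot.read_camera(name): name is "scene" or "top" or "wrist"; returns the picture (420x560x3 uint8, red, green, blue); there is no depth.
- robot.camera_model(name): a dict with "intrinsics" (3x3 intrinsics, pixels), "D" ([k1, k2, p1, p2, k3] as OpenCV has them; the pictures are not rectified), "rvec" (rotation vector, rad) and "tvec" (3), from world to camera coordinates, as OpenCV has them; the wrist camera has in their place "tool_from_camera" (4x4, takes a point from camera to tool coordinates, whose origin is the TCP and whose axes are the tool frame's). Camera axes: x right, y down, z forward; pixel columns grow to the right and rows downward; lengths in m; the calibration is good to about 2 mm. A picture is of the moment at which its call begins: read the wrist's pose just before it. camera_model takes no time and is no camera call.
- robot.job_done(): hands the job in, once; it reports no verdict.
Trained networks look in the newest picture that a camera, given by its name, has taken for a name from the list of things; names that differ only in an ending like _2 or _b are one class to them, and where a whole thing is asked for, a point or a joint stands for the part that bears it (a point fixed in the world has none). Each returns a list of dicts, best first, with "conf" (0 to 1); they miss things now and then, are a little off and sometimes report something else, mostly with a low value. They report only what shows in the picture. A call takes as long as a camera call. They do not tell look-alikes from the thing itself.
- robot.look_for(label, camera): "location" ([x, y, z] in m, in the coordinates of the camera as it stood for that picture, good to about 4 mm: the middle of the surface that is visible of it).
- robot.silhouettes(label, camera): "mask" (420x560 bool, what is visible of it).
- robot.pinpoint(label, camera): "location" ([x, y, z] in m, in the coordinates of the camera as it stood for that picture, good to about 4 mm: a listed point, or the origin of a listed thing).
The state is a dict: "clock": time; "joints": joint angles; "dq": joint speeds; "joint_torque": joint torques, N m; "tool_pos": TCP position; "tcp_rot": TCP orientation; "force": force on the tool from outside, world axes, zero at the start; "torque": the same for the moment, N m; "width": opening from 0.0 (shut) to 1.0 (fully open).
Only numpy, scipy, OpenCV 4.12 (cv2) and the standard library are available. Lean on these libraries where they do the work, as an engineer would, in place of code of your own. Each camera call takes 0.05 s, during which the arm holds its last target.

### The job

The sanding block lies in the way at the front of the slotted post: set it aside on the worktop, well clear of the post (more than 15 cm from it). Then stand the steel bracket upright on the worktop and let go of it, and take it again another way to hang it on the post: both hooked tabs go through the two slots, and the bracket is pushed down until it is fully home. Leave the screwdriver, the peg winder and the roll of tape where they are.

Things in the scene. Friction and masses are not known exactly. Their poses are not given: they have to be found in the camera images.
- post: Grey steel channel post, 44 wide (y), 130 high, fixed by a 6 thick, 100 wide base plate behind its front. Origin: foot of the flat front face, on its centre line, at worktop height. x points into the post (away from the robot, within about 20 degrees), z up; the front face is the plane x = 0, 4 thick, hollow behind.
- post_slots (a point): Point on the post's front face, 61.5 above the worktop, midway between its two slots (same axes as the post). Both are upright, on the centre line, one above the other, 14 wide (y) and 23 high: from 28 to 51 and from 72 to 95 above the worktop.
- bracket_center (a point): Loose bare-steel bracket, 0.25 kg, C-shaped, 34 wide (y) all over. Axes as hung: x into the post, z up. This point: middle of the C. From it (mm): backplate x 20 to 30, z -42 to 42; lower arm x -30 to 20, z -42 to -26; upper arm x -30 to 20, z 26 to 42, with a lip 10 higher at its tip. Starts on the tips of its two arms, tabs (its x) up; turned a quarter about its y, z up, it stands by itself on its lower arm.
- bracket_tabs (a point): Point on the bracket's rear face midway between its two tabs (30 along x and 4 up z from bracket_center). Each tab is 9 wide, sticks out 11.5 in +x and is centred on y = 0: a shank 8 high (z -26 to -18 and 18 to 26 from this point) that ends in a hook reaching 8 below the shank (16 high overall); 5.5 is free between rear face and hook, for the 4 mm post face.
- post_home (a point): Point fixed in front of the post (post axes): where bracket_center must finally be, 30 in front of the face and 50 above the worktop; the tabs' shanks then rest on the slots' lower edges and the bracket's underside is 8 above the worktop. The tabs pass through the slots when the bracket is 8 to 15 higher than this (11.5 best).
- block_center (a point): Loose sanding block, wood, 46 wide (x) by 70 long (y) by 24 high (z), 0.05 kg, lying flat in front of the post with its long side pointing roughly at the post. This point is its centre, 11 above the worktop.
- screwdriver_center (a point): Bystander, leave it: screwdriver with a yellow handle, 172 long (y), lying on the worktop. Point: its middle, 10 up.
- winder_center (a point): Bystander, leave it: black cranked peg winder, 62 x 78 x 19. Point: its middle, 10 up.
- tape_center (a point): Bystander, leave it: roll of masking tape lying flat, 104 across, 25 high. Point: its middle. (The right side of the worktop, y below -0.2, carries parts trays 60 high and, at about x = 0.5, y = -0.55, a taller tool stand: keep above or clear of them.)
Not all that is in view belongs to the job. What is shaped like the part that bears block_center but turquoise or yellow is not meant.

How it is judged:
On the way, in this order (a step that is already met when the one before it is completed fails the run):
1. the sanding block lies on the worktop clear of the post (horizontal distance between block_center and post above 0.13 m and height (world z) of block_center between 0 and 0.03 m), for 0.2 s.
2. the bracket stands upright on the worktop, let go (angle between bracket_center's own z axis and vertical below 0.1 rad and height (world z) of bracket_center below 0.048 m and contact force between bracket and the arm below 0.05 N and contact force between bracket and the fingers below 0.05 N), for 0.2 s.
At the end, for the whole second after the job is handed in: Bracket hooked on the post: centre within 5 mm of home across and in depth, 3.5 mm in height, upright and square to the post within 6 degrees. Sanding block on the worktop, its centre over 0.13 m from the foot of the post's face (all of step 1 and x of bracket_center in the frame of post between -0.035 and -0.026 m and y of bracket_center in the frame of post between -0.005 and 0.005 m and z of bracket_center in the frame of post between 0.045 and 0.0535 m and angle between bracket_center's own z axis and vertical below 0.1 rad and angle between the x axis of bracket_center and the x axis of post, either way round below 0.12 rad); the robot touches nothing.
It fails at once if the screwdriver was moved more than 25 mm (distance of screwdriver_center from where it was at the start of the episode above 0.025 m).
It fails at once if the peg winder was moved more than 25 mm (distance of winder_center from where it was at the start of the episode above 0.025 m).
It fails at once if the roll of tape was moved more than 25 mm (distance of tape_center from where it was at the start of the episode above 0.025 m).
It also fails if it takes over 72 s, if anything falls off the work surface, if the arm or the gripper's body presses on something with over 40 N, if the wrist force passes 120 N, or if a joint passes its speed limit or range.

## Working session

There is one attempt and no reset: what is moved stays moved. The work goes in short steps, Python scripts to look and compute and a shell command to move; the robot and the scene stay as the last step left them, time stands still between calls to the robot, and variables do not carry over. Pictures are saved under pics/ and viewed, and the job is handed in when it is done.

```bash
mkdir -p pics; ls; python3 - <<'E'
from bench import robot
import cv2,numpy as np
s=robot.read_state(); print({k:np.round(v,4).tolist() for k,v in s.items()})
for c in ["scene","top","wrist"]:
    im=robot.read_camera(c); cv2.imwrite(f"pics/{c}0.png",im[:,:,::-1])
    m=robot.camera_model(c); print(c,{k:np.round(v,4).tolist() for k,v in m.items()})
E
```

```text
pics
{'clock': 0.0, 'joints': [1.1498, 0.2178, 1.615, -0.0, 1.3113, -0.1122], 'dq': [-0.001, -0.0008, -0.0013, -0.0005, 0.0, 0.0002], 'joint_torque': [0.0012, -39.6843, -30.3855, 0.0, 0.0096, 0.0], 'tool_pos': [0.1896, 0.5947, 0.2299], 'tcp_rot': [-0.6979, 0.6995, -0.109, 0.1085], 'force': [-0.353, 0.0574, 0.1355], 'torque': [0.0156, -0.0047, 0.0523], 'width': 1.002}
scene {'intrinsics': [[479.4215, 0.0, 283.7871], [0.0, 479.4215, 208.2748], [0.0, 0.0, 1.0]], 'D': [-0.0833, 0.0, 0.0, 0.0, 0.0], 'rvec': [2.2697, -0.6665, 0.2726], 'tvec': [-0.4112, 0.3205, 0.9353]}
top {'intrinsics': [[469.9972, 0.0, 282.2945], [0.0, 469.9972, 208.3456], [0.0, 0.0, 1.0]], 'D': [-0.1017, 0.0, 0.0, 0.0, 0.0], 'rvec': [2.1576, -2.1302, 0.2061], 'tvec': [0.071, 0.5428, 1.0958]}
wrist {'intrinsics': [[323.5013, 0.0, 279.0293], [0.0, 323.5013, 212.2941], [0.0, 0.0, 1.0]], 'D': [0.0013, 0.0, 0.0, 0.0, 0.0], 'tool_from_camera': [[-0.0013, 0.9647, 0.2635, -0.0666], [0.0003, -0.2635, 0.9647, -0.1433], [1.0, 0.0014, 0.0001, 0.0009], [0.0, 0.0, 0.0, 1.0]]}
```

View pics/scene0.png

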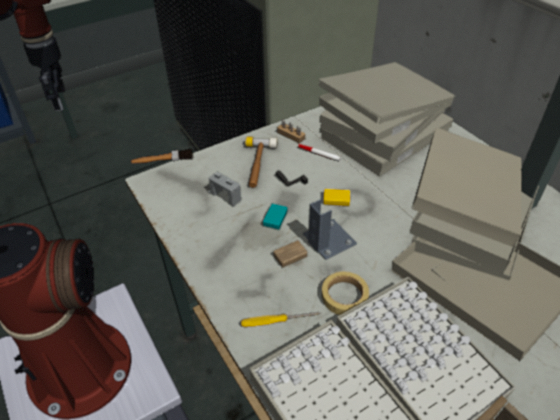

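View pics/top0.png

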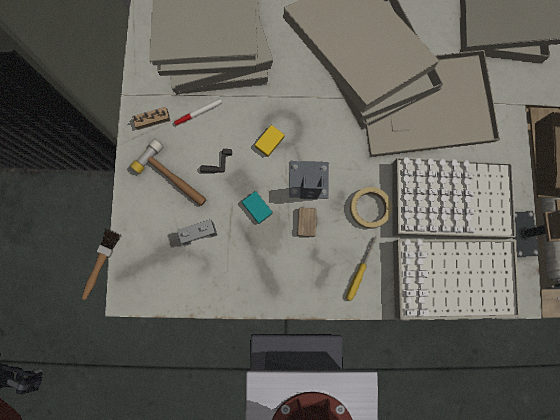

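View pics/wrist0.png

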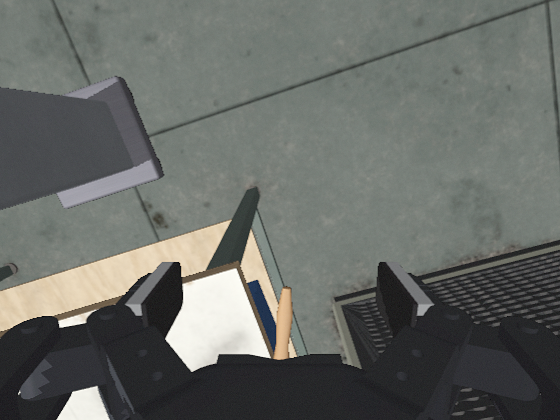

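```bash
cat > h.py <<'E'
from bench import robot
import cv2,numpy as np
from scipy.spatial.transform import Rotation as R
def st():
    return robot.read_state()
def tool(s):
    T=np.eye(4);q=s['tcp_rot'];T[:3,:3]=R.from_quat([q[1],q[2],q[3],q[0]]).as_matrix();T[:3,3]=s['tool_pos'];return T
def Tw(c,s=None):
    "world_from_camera"
    m=robot.camera_model(c)
    if c=='wrist': return tool(s)@np.array(m['tool_from_camera'])
    T=np.eye(4);T[:3,:3]=cv2.Rodrigues(np.array(m['rvec']))[0];T[:3,3]=np.ravel(m['tvec']);return np.linalg.inv(T)
def px(c,p,s=None):
    m=robot.camera_model(c);T=np.linalg.inv(Tw(c,s))
    return cv2.projectPoints(np.atleast_2d(np.array(p,float)),cv2.Rodrigues(T[:3,:3])[0],T[:3,3],np.array(m['intrinsics']),np.array(m['D']))[0][:,0]
def onplane(c,uv,z,s=None):
    m=robot.camera_model(c);T=Tw(c,s)
    n=cv2.undistortPoints(np.array(uv,float).reshape(-1,1,2),np.array(m['intrinsics']),np.array(m['D']))[:,0]
    d=np.c_[n,np.ones(len(n))]@T[:3,:3].T
    return T[:3,3]+d*((z-T[2,3])/d[:,2])[:,None]
def w(c,loc,s=None): return (Tw(c,s)@np.r_[loc,1])[:3]
E
python3 - <<'E'
from h import *
for c in ["scene","top"]:
    robot.read_camera(c)
    for l in ["post","post_slots","bracket_center","bracket_tabs","post_home","block_center","screwdriver_center","winder_center","tape_center"]:
        for r in robot.pinpoint(l,c)[:3]:
            p=w(c,r['location']); print(c,l,round(r['conf'],2),p.round(4),px(c,p)[0].round())
print(st()['clock'])
E
```

```text
scene post 0.68 [0.575  0.0117 0.0013] [311. 247.]
scene post 0.28 [0.5119 0.0181 0.0129] [288. 253.]
scene post_slots 0.86 [0.5769 0.0059 0.0623] [314. 231.]
scene bracket_center 0.94 [0.4829 0.2835 0.0299] [224. 189.]
scene bracket_tabs 0.69 [0.4831 0.2844 0.0562] [223. 181.]
scene post_home 0.76 [0.547  0.0144 0.0475] [302. 238.]
scene block_center 0.91 [0.5535 0.1411 0.007 ] [276. 217.]
scene block_center 0.8 [0.7239 0.1168 0.0046] [335. 198.]
scene block_center 0.62 [0.5122 0.0179 0.0121] [288. 253.]
scene screwdriver_center 0.82 [ 0.4086 -0.1215  0.0066] [283. 317.]
scene winder_center 0.66 [0.5805 0.0059 0.0624] [316. 230.]
scene winder_center 0.56 [0.6684 0.253  0.0126] [289. 175.]
scene tape_center 0.58 [ 0.5513 -0.1453  0.0119] [344. 294.]
top post 0.57 [0.5798 0.0148 0.0025] [307. 197.]
top post_slots 0.94 [0.5723 0.0101 0.0637] [311. 195.]
top bracket_center 0.75 [0.4814 0.2875 0.0274] [196. 233.]
top bracket_center 0.16 [0.5442 0.0127 0.0522] [309. 207.]
top bracket_tabs 0.57 [0.4782 0.2895 0.0541] [193. 233.]
top bracket_tabs 0.41 [ 0.5526 -0.1454  0.0134] [371. 208.]
top post_home 0.58 [0.5472 0.0109 0.0534] [310. 206.]
top block_center 0.94 [0.7243 0.109  0.0087] [271. 141.]
top block_center 0.81 [0.5139 0.0157 0.008 ] [307. 222.]
top block_center 0.6 [0.5494 0.1388 0.0149] [258. 207.]
top screwdriver_center 0.61 [ 0.4001 -0.1225  0.0131] [363. 268.]
top winder_center 0.68 [0.6686 0.2468 0.0129] [216. 160.]
top tape_center 0.77 [ 0.5484 -0.1468  0.0144] [371. 209.]
1.15
```

Candidates for the block: the wooden block at top (307,222) / scene (290,253); the turquoise look-alike at top (258,207) / scene (276,217); the yellow look-alike at top (271,141) / scene (335,198). The description says wood, lying in front of the post, so I choose the wooden one. I'll check it in a close crop, and get its yaw from the silhouette.

```bash
cat >> h.py <<'E'
def rect(mask,c,z,s=None):
    cs=max(cv2.findContours(mask.astype(np.uint8),0,2)[0],key=cv2.contourArea)
    P=onplane(c,cs[:,0].astype(float),z,s)[:,:2]
    r=cv2.minAreaRect((P*1000).astype(np.float32)); return np.array(r[0])/1000,np.round(r[1],1),r[2]
def rel(target,yaw_dir=None):
    "shift in tool axes to a world TCP target"
    s=st();T=tool(s);return (T[:3,:3].T@(np.array(target)-T[:3,3])).round(4)
E
python3 - <<'E'
from h import *
s=st();print(tool(s).round(3))
im=robot.read_camera('top')
cv2.imwrite('pics/crop0.png',cv2.resize(im[140:290,150:400,::-1],None,fx=3,fy=3,interpolation=2))
for l in ['block_center','bracket_center','post']:
    for r in robot.silhouettes(l,'top'):
        print(l,round(r['conf'],2),[q if not isinstance(q,np.ndarray) else q.round(3) for q in rect(r['mask'],'top',{'block_center':.023,'bracket_center':.06,'post':.0}[l])])
E
```

```text
[[ 0.953  0.     0.304  0.19 ]
 [-0.304  0.     0.953  0.595]
 [ 0.    -1.     0.     0.231]
 [ 0.     0.     0.     1.   ]]
block_center 0.92 [array([0.513, 0.018]), array([47.4, 73.6]), 85.5948257446289]
block_center 0.84 [array([0.547, 0.14 ]), array([73.3, 46.6]), 37.63650131225586]
block_center 0.55 [array([0.72 , 0.113]), array([51.1, 78.4]), 51.79722213745117]
bracket_center 0.83 [array([0.479, 0.283]), array([43.8, 92. ]), 18.855907440185547]
post 0.91 [array([0.625, 0.01 ]), array([99.6, 97.6]), 89.58943176269531]
```

View pics/crop0.png

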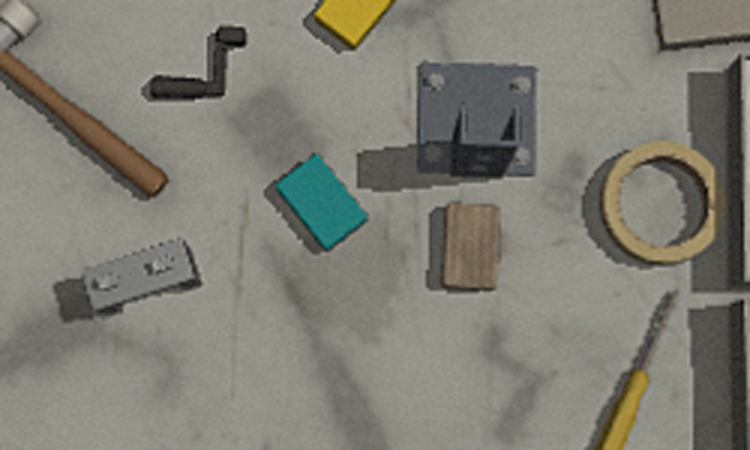

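The wooden block is at crop (471,245), directly in front of the post, with its long side at about -4.4° yaw. That confirms the choice. Now moving above it.

```bash
python3 -m inch '[[0.0396,0.0067,-0.0378,0,0.0854],[0.0396,0.0067,-0.0378,0,0.0854],[0.0396,0.0067,-0.0378,0,0.0854],[0.0396,0.0067,-0.0378,0,0.0854],[0.0396,0.0067,-0.0378,0,0.0854],[0.0396,0.0067,-0.0378,0,0.0854],[0.0396,0.0067,-0.0378,0,0.0854],[0.0396,0.0067,-0.0378,0,0.0854],[0.0396,0.0067,-0.0378,0,0.0854],[0.0396,0.0067,-0.0378,0,0.0854],[0.0396,0.0067,-0.0378,-6.6,0.0854],[0.0396,0.0067,-0.0378,-6.7,0.0854]]'
python3 -m inch '[[0,0,0,0,0.0854],[0,0,0,0,0.0854]]'
python3 - <<'E'
from h import *
s=st();T=tool(s);print(T.round(3));print('rel',rel([.503,.0175,.08]))
im=robot.read_camera('wrist'); cv2.imwrite('pics/w1.png',im[:,:,::-1])
for l in ['block_center','post_slots','post','post_home']:
    for r in robot.pinpoint(l,'wrist')[:3]:print(l,round(r['conf'],2),w('wrist',r['location'],s).round(4))
for r in robot.silhouettes('block_center','wrist'): print(round(r['conf'],2),rect(r['mask'],'wrist',.023,s))
E
```

```text
clock: 2.85
tool_pos: [0.5109, 0.0205, 0.151]
tcp_rot: [0.707, -0.707, 0.026, -0.026]
force: [1.3, 0.5, -0.2]
width: 1.003
clock: 3.1
tool_pos: [0.5098, 0.0223, 0.1508]
tcp_rot: [0.707, -0.706, 0.028, -0.027]
force: [0.1, 1.6, 0.6]
width: 1.002
[[ 0.997 -0.001  0.078  0.51 ]
 [-0.078  0.001  0.997  0.022]
 [-0.001 -1.     0.     0.151]
 [ 0.     0.     0.     1.   ]]
rel [-0.0063  0.0708 -0.0054]
block_center 0.82 [0.5497 0.1438 0.0109]
block_center 0.67 [0.5141 0.0119 0.0126]
post_slots 0.66 [0.5756 0.0101 0.0574]
post_slots 0.19 [ 0.4029 -0.1177  0.0083]
post 0.95 [ 5.765e-01  1.130e-02 -4.000e-04]
post_home 0.97 [0.5441 0.0152 0.0549]
post_home 0.18 [0.5149 0.0154 0.013 ]
0.94 (array([0.51288226, 0.01780133]), array([45.2, 71.4]), 88.2140884399414)
0.89 (array([0.54705133, 0.13923151]), array([78.5, 45.4]), 38.924190521240234)
0.61 (array([0.68271185, 0.10146349]), array([0.8, 8.4]), 48.15557098388672)
```

View pics/w1.png

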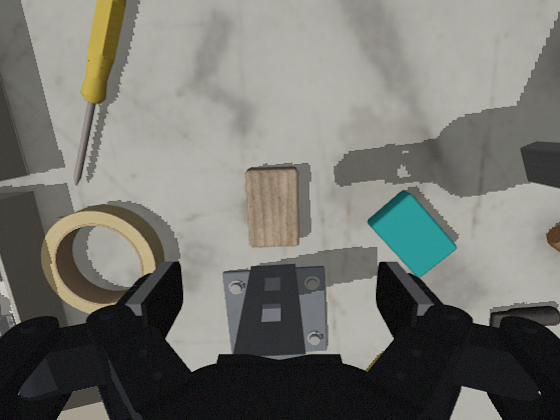

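The wooden block is at (272,207) and the turquoise look-alike at (412,233). The post base is at (275,308), with its slots visible at about (272,283) and (271,312). Descending onto the wooden block.

```bash
python3 -m inch '[[-0.0094,0.04,-0.0052,0,0.0854],[0,0.045,0,0,0.0854],[0,0.04,0,0,0.0854],[0,0.018,0,0,0.0854],[0,0,0,0,0.0854],[0,0,0,0,0.03],[0,0,0,0,0.03],[0,0,0,0,0.03],[0,0,0,0,0.03],[0,0,0,0,0.03]]'
```

```text
clock: 4.65
tool_pos: [0.5025, 0.0176, 0.0099]
tcp_rot: [-0.707, 0.707, -0.026, 0.029]
force: [-0.5, 0.0, 5.8]
width: 0.506
```

```bash
python3 -m inch '[[0,-0.03,0,0,0.03],[-0.04,0,0.006,0,0.03],[-0.04,0,0.006,0,0.03],[-0.04,0,0.006,0,0.03],[0,0.014,0,0,0.03],[0,0.012,0,0,0.03],[0,0,0,0,0.03],[0,0,0,0,0.03]]'
python3 - <<'E'
from h import *
s=st();im=robot.read_camera('wrist'); cv2.imwrite('pics/w2.png',im[:,:,::-1])
im=robot.read_camera('scene'); cv2.imwrite('pics/s2.png',im[:,:,::-1])
E
```

```text
clock: 5.65
tool_pos: [0.3832, 0.0447, 0.012]
tcp_rot: [-0.707, 0.707, -0.027, 0.027]
force: [-0.4, -0.2, -0.5]
width: 0.504
```

View pics/w2.png

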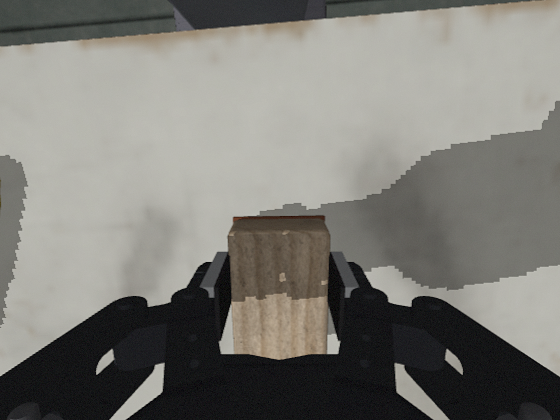

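The block is held between the pads at (280,285). Lowering the last 2 mm, releasing, and then going to look at the bracket.

```bash
python3 -m inch '[[0,0.0025,0,0,0.03],[0,0,0,0,0.0854],[0,0,0,0,0.0854],[0,0,0,0,0.0854],[0,-0.05,0,0,0.0854],[0,-0.05,0,0,0.0854],[0,-0.05,0,0,0.0854],[0.015,-0.04,0.05,0,0.0854],[0.015,0,0.06,0,0.0854],[0.015,0,0.06,0,0.0854],[0.015,0,0.06,0,0.0854],[0,0,0,0,0.0854]]'
python3 - <<'E'
from h import *
s=st();im=robot.read_camera('wrist'); cv2.imwrite('pics/w3.png',im[:,:,::-1])
print(tool(s).round(3))
for l in ['bracket_center','bracket_tabs']:
    for r in robot.pinpoint(l,'wrist')[:3]:print(l,round(r['conf'],2),w('wrist',r['location'],s).round(4))
for r in robot.silhouettes('bracket_center','wrist'): print(round(r['conf'],2),rect(r['mask'],'wrist',.06,s))
robot.read_camera('top')
for r in robot.pinpoint('block_center','top')[:3]:print(round(r['conf'],2),w('top',r['location']).round(4))
E
```

```text
clock: 7.25
tool_pos: [0.459, 0.2706, 0.1969]
tcp_rot: [0.707, -0.706, 0.026, -0.025]
force: [-0.3, -0.2, -1.0]
width: 0.998
[[ 0.997 -0.     0.072  0.459]
 [-0.072  0.001  0.997  0.271]
 [-0.    -1.     0.001  0.197]
 [ 0.     0.     0.     1.   ]]
bracket_center 0.69 [0.476  0.2833 0.029 ]
bracket_tabs 0.78 [0.481  0.2903 0.0661]
0.98 (array([0.4759184 , 0.28496902]), array([44.4, 88.6]), 19.321197509765625)
0.8 [0.3914 0.0463 0.0105]
0.72 [0.7232 0.1114 0.0111]
0.65 [0.5485 0.1404 0.0113]
```

View pics/w3.png

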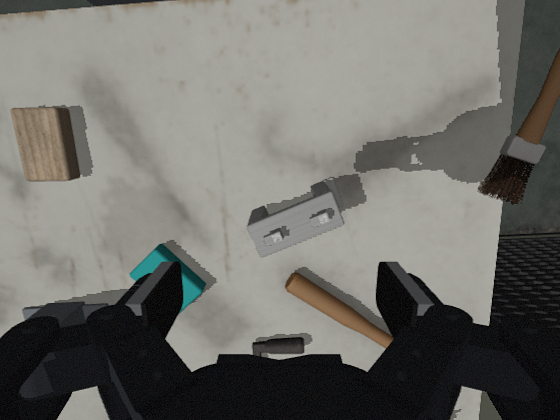

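```bash
python3 - <<'E'
import cv2
im=cv2.imread('pics/w3.png'); cv2.imwrite('pics/w3c.png',cv2.resize(im[160:270,225:375],None,fx=5,fy=5,interpolation=2))
im=cv2.imread('pics/scene0.png'); cv2.imwrite('pics/s0c.png',cv2.resize(im[155:225,180:270],None,fx=8,fy=8,interpolation=2))
E
```

```text
(no output)
```

View pics/w3c.png

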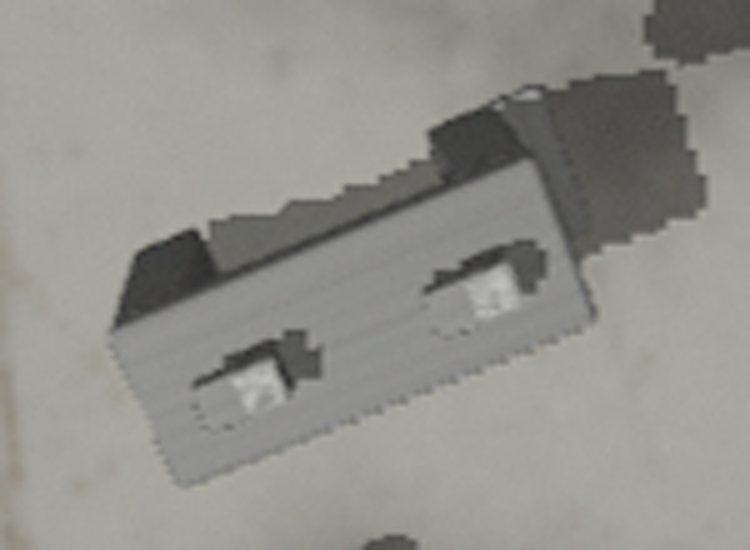

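View pics/s0c.png

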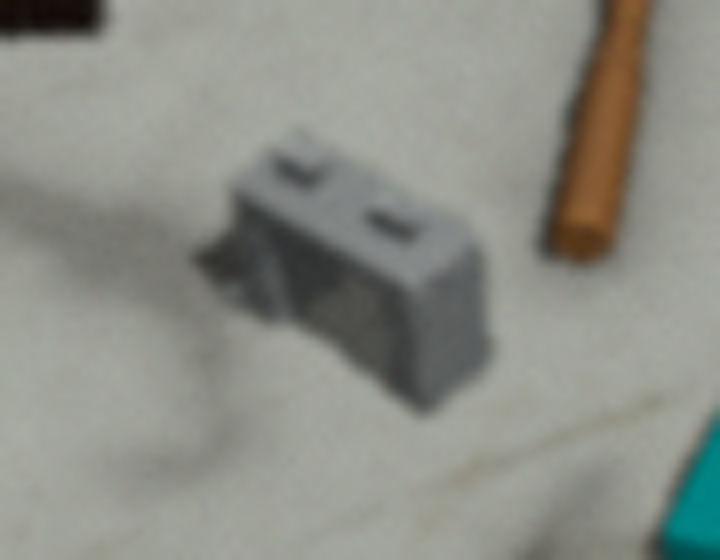

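The wrist view shows the bracket on its arm tips with its tabs up at (275,237) and (322,216). The lip protrudes on the right end at about (335,185). In the scene crop the lip is at the far-left bottom. So the upper arm points to +y, roughly yaw 108°. Next I compute its exact pose.

```bash
python3 - <<'E'
from h import *
s=st();print(s['joints'].round(3) if hasattr(s['joints'],'round') else s['joints'])
P=onplane('wrist',[(248,226),(262,257),(344,224),(331,192)],.06,s);print(P.round(4),P.mean(0))
d1=P[3]-P[0];d2=P[2]-P[1];print(np.linalg.norm(d1),np.linalg.norm(d2),np.degrees(np.arctan2(d1[1],d1[0])),np.degrees(np.arctan2(d2[1],d2[0])))
c=P.mean(0)[:2]; a=np.radians(108.5); d=np.array([np.cos(a),np.sin(a)])
G=c+.036*d; print('G',G, 'rel',rel([*G,.12]))
E
```

```text
[ 0.393  0.047  1.869 -0.     1.226 -1.099]
[[0.4793 0.2368 0.06  ]
 [0.5105 0.2467 0.06  ]
 [0.484  0.3239 0.06  ]
 [0.4535 0.3132 0.06  ]] [0.48183073 0.28015059 0.06      ]
0.08062758316572312 0.08160632666097736 108.62525629329856 108.91915918854356
G [0.47040776 0.31429024] rel [0.0083 0.0774 0.0493]
```

```bash
python3 -m inch '[[0.0066,0,0.048,0,0.0854],[0,0,0,9.6,0.0854],[0,0,0,9.6,0.0854],[0,0,0,9.6,0.0854],[0,0,0,9.6,0.0854],[0,0,0,9.6,0.0854],[0,0,0,9.6,0.0854],[0,0.03,0,9.6,0.0854],[0,0,0,0,0.0854]]'
python3 - <<'E'
from h import *
s=st();im=robot.read_camera('wrist'); cv2.imwrite('pics/w4.png',im[:,:,::-1])
print(tool(s).round(3))
for l in ['bracket_center','bracket_tabs']:
    for r in robot.pinpoint(l,'wrist')[:1]:print(l,round(r['conf'],2),w('wrist',r['location'],s).round(4))
print(rel([.469,.318,.013]))
E
```

```text
clock: 8.68
tool_pos: [0.4669, 0.3124, 0.1651]
tcp_rot: [-0.572, 0.575, -0.414, 0.413]
force: [-1.1, 0.8, -0.5]
width: 1.002
[[ 0.316 -0.005  0.949  0.467]
 [-0.949 -0.003  0.316  0.312]
 [ 0.001 -1.    -0.006  0.165]
 [ 0.     0.     0.     1.   ]]
bracket_center 0.66 [0.4782 0.2809 0.0273]
bracket_tabs 0.71 [0.4823 0.2892 0.0629]
[-0.0037  0.1554  0.0006]
```

View pics/w4.png

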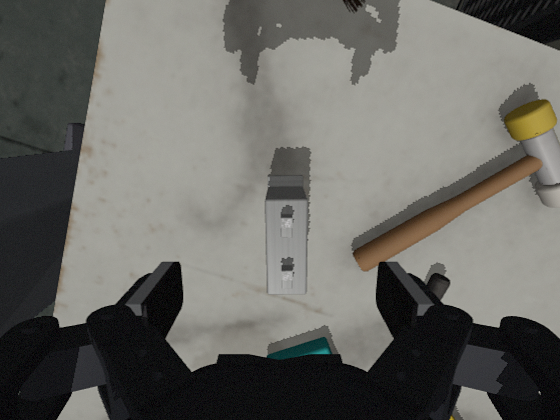

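The bracket is upright in the view from (268,190) to (305,295), with the lip at top (285,182), so the tool is aligned with it. The hammer handle end at (360,260) is clear. Descending on the upper-arm end with a narrowed opening.

```bash
python3 -m inch '[[-0.004,0.05,0.0006,0,0.065],[0,0.05,0,0,0.065],[0,0.035,0,0,0.065],[0,0.02,0,0,0.065],[0,0,0,0,0.065],[0,0,0,0,0.02],[0,0,0,0,0.02],[0,0,0,0,0.02],[0,0,0,0,0.02]]'
python3 -m inch '[[0,-0.02,0,0,0.02],[0,-0.02,0,0,0.02],[0,0,0,0,0.02]]'
python3 - <<'E'
from h import *
s=st();im=robot.read_camera('wrist'); cv2.imwrite('pics/w5.png',im[:,:,::-1])
im=robot.read_camera('scene'); cv2.imwrite('pics/s5.png',cv2.resize(im[120:260,150:330,::-1],None,fx=4,fy=4,interpolation=2))
E
```

```text
clock: 9.95
tool_pos: [0.47, 0.3196, 0.0148]
tcp_rot: [0.575, -0.572, 0.413, -0.414]
force: [-1.5, -0.8, 5.8]
width: 0.394
clock: 10.32
tool_pos: [0.4702, 0.3196, 0.0553]
tcp_rot: [0.575, -0.572, 0.413, -0.414]
force: [0.2, 0.4, -3.6]
width: 0.388
```

View pics/w5.png

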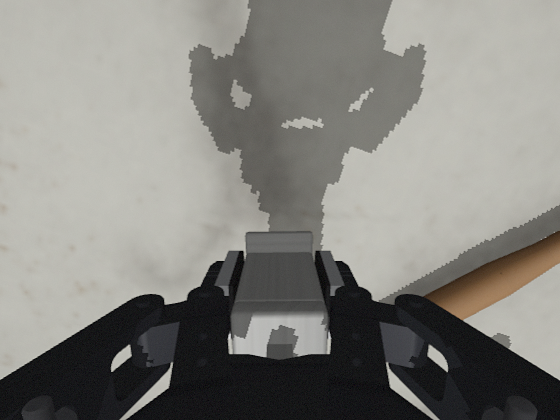

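View pics/s5.png

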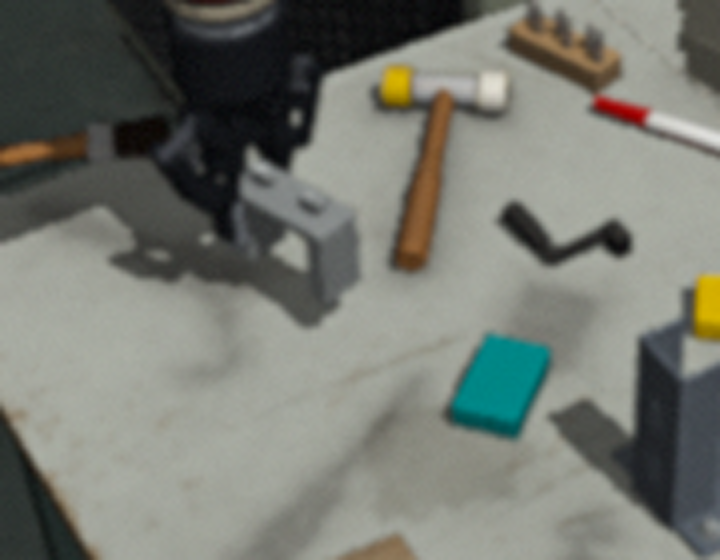

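The scene crop shows the bracket held rigidly horizontal in the fingers, with its tabs up at (265,175) and (312,203). The grip friction is too high for it to swing under gravity. I'll lower it to about 8 mm above the worktop and loosen the fingers in small steps to see whether it pivots.

```bash
python3 -m inch '[[0,0.032,0,0,0.02],[0,0,0,0,0.032],[0,0,0,0,0.032]]'
python3 -m inch '[[0,0,0,0,0.033],[0,0,0,0,0.033]]'
python3 -m inch '[[0,0,0,0,0.0333],[0,0,0,0,0.0333]]'
python3 -m inch '[[0,0,0,0,0.0336],[0,0,0,0,0.0336]]'
python3 - <<'E'
from h import *
s=st();im=robot.read_camera('wrist'); cv2.imwrite('pics/w6.png',im[:,:,::-1]);print(s['width'])
im=robot.read_camera('scene'); cv2.imwrite('pics/s6.png',cv2.resize(im[120:260,150:330,::-1],None,fx=4,fy=4,interpolation=2))
E
```

```text
clock: 10.8
tool_pos: [0.4677, 0.3183, 0.0201]
tcp_rot: [-0.573, 0.574, -0.414, 0.413]
force: [-0.5, -0.4, -3.2]
width: 0.393
clock: 11.05
tool_pos: [0.469, 0.319, 0.0215]
tcp_rot: [0.574, -0.573, 0.413, -0.414]
force: [0.4, 0.6, -4.3]
width: 0.393
clock: 11.3
tool_pos: [0.4683, 0.3186, 0.0207]
tcp_rot: [0.574, -0.573, 0.414, -0.414]
force: [-0.1, -0.3, -2.5]
width: 0.388
clock: 11.55
tool_pos: [0.4681, 0.3185, 0.0204]
tcp_rot: [-0.573, 0.574, -0.414, 0.414]
force: [0.2, 0.4, -4.0]
width: 0.394
0.3936886196762455
```

View pics/w6.png

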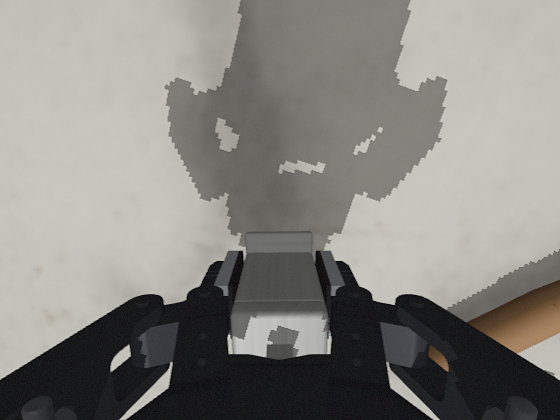

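View pics/s6.png

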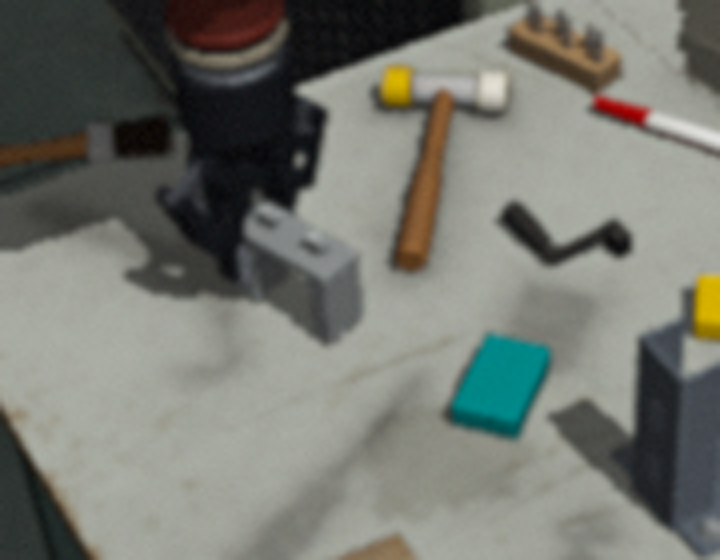

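```bash
cat > look.py <<'E'
from h import *
import sys
n=sys.argv[1]
s=st();im=robot.read_camera('wrist'); a=cv2.imread('pics/w6.png')[:,:,::-1]
d=np.abs(im[230:360,225:335].astype(int)-a[230:360,225:335]).mean()
print('diff',d.round(2),'Fz',s['force'][2].round(2),'w',round(s['width'],3))
cv2.imwrite(f'pics/{n}.png',im[:,:,::-1])
E
python3 -m inch '[[0,0,0,0,0.0339],[0,0,0,0,0.0339]]'; python3 look.py a1
python3 -m inch '[[0,0,0,0,0.0341],[0,0,0,0,0.0341]]'; python3 look.py a2
python3 -m inch '[[0,0,0,0,0.0343],[0,0,0,0,0.0343]]'; python3 look.py a3
```

```text
clock: 11.9
tool_pos: [0.4682, 0.3185, 0.0205]
tcp_rot: [-0.574, 0.574, -0.414, 0.414]
force: [-0.9, -0.7, -3.6]
width: 0.394
diff 8.32 Fz -3.56 w 0.394
clock: 12.2
tool_pos: [0.4684, 0.3187, 0.0208]
tcp_rot: [0.574, -0.573, 0.413, -0.414]
force: [-1.5, -0.1, 0.4]
width: 0.402
diff 23.66 Fz 0.38 w 0.402
clock: 12.5
tool_pos: [0.4685, 0.3187, 0.0207]
tcp_rot: [0.574, -0.573, 0.413, -0.414]
force: [-0.6, -0.3, -0.0]
width: 0.403
diff 23.58 Fz -0.02 w 0.403
```

```bash
python3 - <<'E'
import cv2,numpy as np
cv2.imwrite('pics/a12.png',np.hstack([cv2.imread(f'pics/{n}.png')[200:400,180:380] for n in ['w6','a1','a2','a3']]))
E
```

View pics/a12.png

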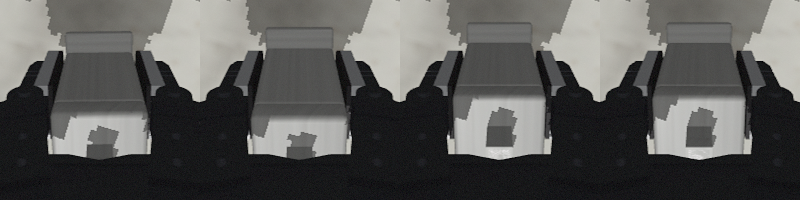

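In the crops the bracket had started to pivot at 0.0339 (second tile: larger end face) and slipped flat onto the worktop at 0.0341. So the pivoting window is about 0.0339. Regripping, shifting back 30 mm for room, then lifting along the arc at 0.0339.

```bash
python3 -m inch '[[0,0,0,0,0.04],[0,0.006,0,0,0.04],[0,0,0,0,0.04],[0,0,0,0,0.02],[0,0,0,0,0.02],[0,0,0,0,0.02],[0,-0.008,0,0,0.02],[-0.03,0,0,0,0.02],[0,0,0,0,0.02]]'; python3 look.py b0
python3 -m inch '[[0,0,0,0,0.0338],[0,0,0,0,0.0338],[0,0,0,0,0.0339],[0,0,0,0,0.0339]]'; python3 look.py b1
```

```text
clock: 13.68
tool_pos: [0.4583, 0.3483, 0.0229]
tcp_rot: [0.574, -0.574, 0.413, -0.413]
force: [-0.3, -1.2, -3.2]
width: 0.392
diff 13.02 Fz -3.24 w 0.392
clock: 14.22
tool_pos: [0.4588, 0.3467, 0.0225]
tcp_rot: [-0.573, 0.574, -0.414, 0.414]
force: [-0.2, -0.2, -3.2]
width: 0.401
diff 9.92 Fz -3.22 w 0.401
```

```bash
python3 -m inch '[[0.002,-0.004,0,0,0.0339],[0.002,-0.004,0,0,0.0339]]'; python3 look.py b2
python3 -m inch '[[0.002,-0.004,0,0,0.0339],[0.002,-0.004,0,0,0.0339]]'; python3 look.py b3
python3 - <<'E'
import cv2,numpy as np
cv2.imwrite('pics/b.png',np.hstack([cv2.imread(f'pics/{n}.png')[200:400,180:380] for n in ['b0','b1','b2','b3']]))
E
```

```text
clock: 14.52
tool_pos: [0.4601, 0.3431, 0.0307]
tcp_rot: [0.574, -0.574, 0.414, -0.414]
force: [0.8, -0.6, -2.7]
width: 0.398
diff 15.33 Fz -2.68 w 0.398
clock: 14.82
tool_pos: [0.4612, 0.3393, 0.0387]
tcp_rot: [-0.574, 0.574, -0.414, 0.414]
force: [-0.3, -0.1, -3.5]
width: 0.396
diff 19.93 Fz -3.53 w 0.396
```

View pics/b.png

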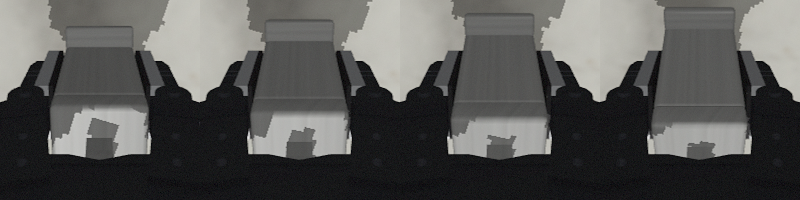

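The successive tiles show the end face growing, so the bracket is pivoting as wanted. Continuing along the arc.

```bash
python3 -m inch '[[0.005,-0.0035,0,0,0.0339],[0.005,-0.0035,0,0,0.0339],[0.005,-0.0035,0,0,0.0339],[0.005,-0.003,0,0,0.0339],[0.005,-0.003,0,0,0.0339]]'; python3 look.py c1
python3 - <<'E'
from h import *
im=robot.read_camera('scene'); cv2.imwrite('pics/sc1.png',cv2.resize(im[120:260,150:330,::-1],None,fx=4,fy=4,interpolation=2))
E
```

```text
clock: 15.5
tool_pos: [0.4694, 0.3153, 0.0552]
tcp_rot: [0.574, -0.573, 0.413, -0.414]
force: [-0.1, 0.6, -1.7]
width: 0.401
diff 27.94 Fz -1.7 w 0.401
```

View pics/sc1.png

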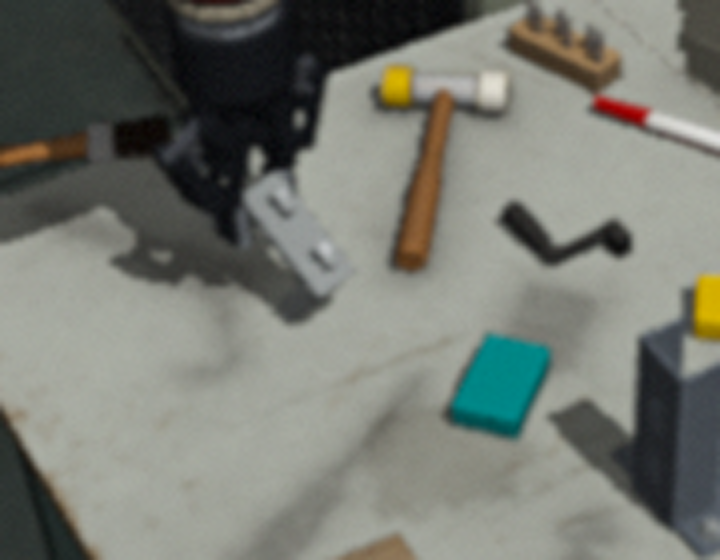

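View pics/c1.png

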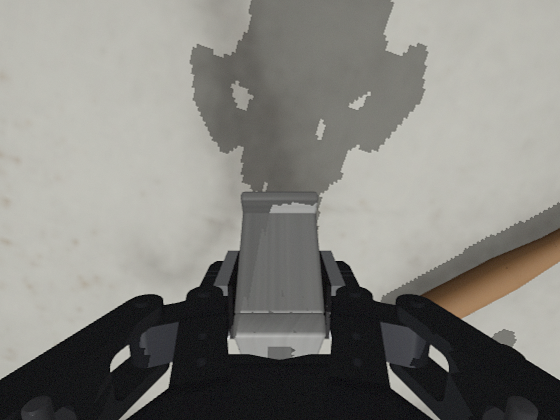

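The scene crop shows the bracket tilted about 45–50°, tabs facing up-front. Continuing.

```bash
python3 -m inch '[[0.006,-0.0025,0,0,0.0339],[0.006,-0.002,0,0,0.0339],[0.006,-0.002,0,0,0.0339],[0.006,-0.0015,0,0,0.0339],[0.006,-0.0015,0,0,0.0339],[0.006,-0.001,0,0,0.0339],[0.006,-0.0005,0,0,0.0339],[0,0,0,0,0.0339]]'; python3 look.py c2
python3 - <<'E'
from h import *
im=robot.read_camera('scene'); cv2.imwrite('pics/sc2.png',cv2.resize(im[120:260,150:330,::-1],None,fx=4,fy=4,interpolation=2))
E
```

```text
clock: 16.6
tool_pos: [0.4825, 0.2754, 0.0659]
tcp_rot: [-0.573, 0.573, -0.414, 0.414]
force: [-0.9, -0.3, -4.0]
width: 0.396
diff 34.62 Fz -4.01 w 0.396
```

View pics/sc2.png

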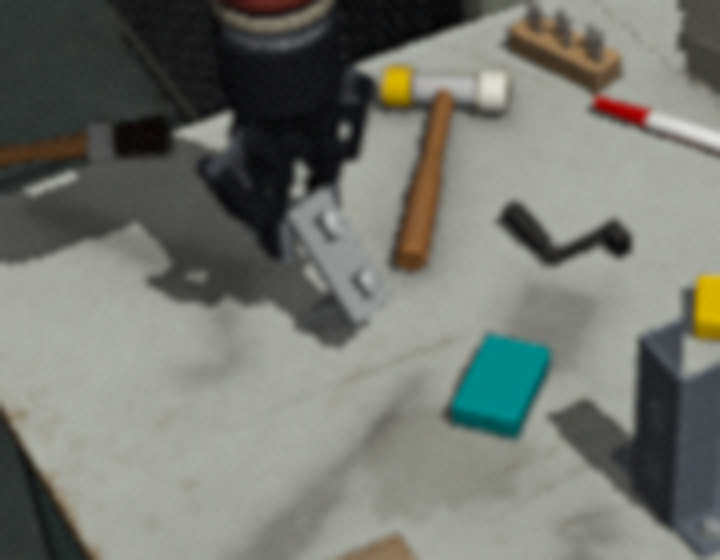

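View pics/c2.png

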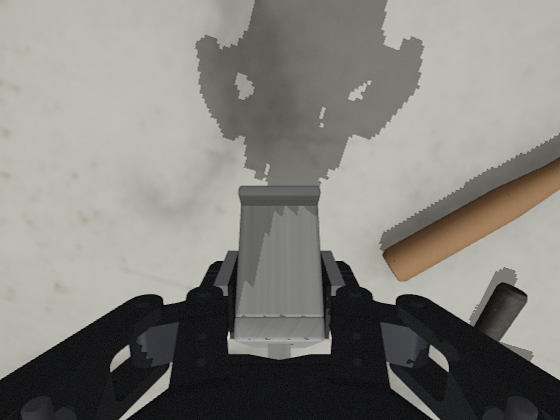

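The bracket is now at about 60° with its lower-arm edge near the worktop. Its centre of mass is past the pivot edge, so I loosen a hair more and keep moving along the arc.

```bash
python3 -m inch '[[0.003,0.001,0,0,0.034],[0.004,0,0,0,0.034],[0.004,0,0,0,0.034],[0,0,0,0,0.034]]'; python3 look.py c3
python3 - <<'E'
from h import *
im=robot.read_camera('scene'); cv2.imwrite('pics/sc3.png',cv2.resize(im[120:260,150:330,::-1],None,fx=4,fy=4,interpolation=2))
E
```

```text
clock: 17.2
tool_pos: [0.4866, 0.2652, 0.0657]
tcp_rot: [0.574, -0.573, 0.413, -0.414]
force: [-0.6, -0.5, 5.0]
width: 0.396
diff 40.54 Fz 4.98 w 0.396
```

View pics/sc3.png

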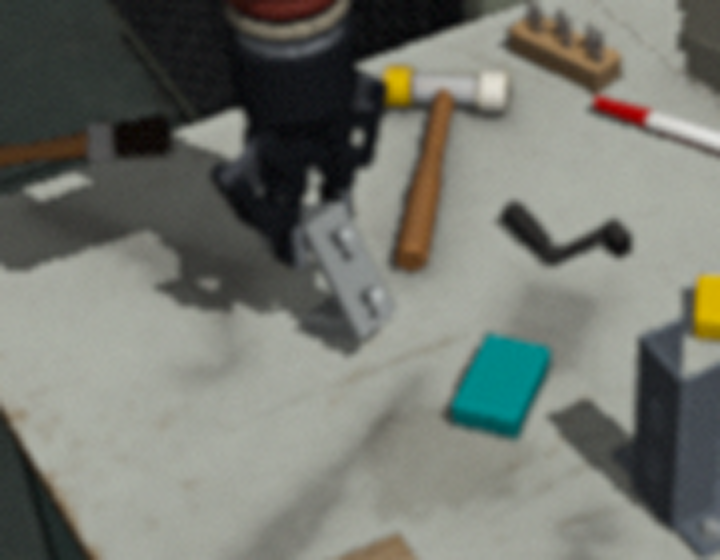

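View pics/c3.png

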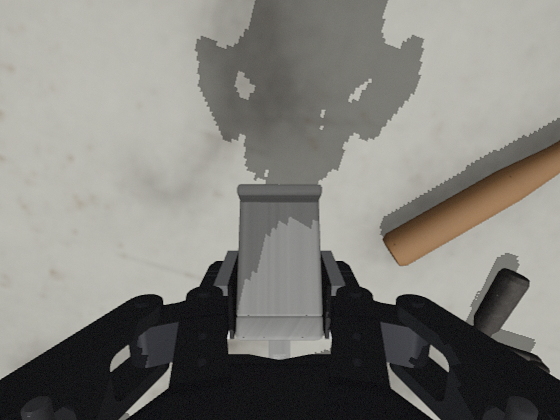

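It is at about 67° and its edge is bearing on the worktop (Fz about +5 N). Continuing the arc down to upright.

```bash
python3 -m inch '[[0.005,0,0,0,0.034],[0.005,0,0,0,0.034],[0.005,0.0005,0,0,0.034],[0.005,0.001,0,0,0.034],[0.005,0.001,0,0,0.034],[0.005,0.001,0,0,0.034],[0,0,0,0,0.034]]'; python3 look.py c4
python3 - <<'E'
from h import *
im=robot.read_camera('scene'); cv2.imwrite('pics/sc4.png',cv2.resize(im[120:260,150:330,::-1],None,fx=4,fy=4,interpolation=2))
E
```

```text
clock: 18.18
tool_pos: [0.4952, 0.2364, 0.061]
tcp_rot: [-0.573, 0.574, -0.414, 0.414]
force: [0.6, -0.2, -1.9]
width: 0.403
diff 50.33 Fz -1.91 w 0.403
```

View pics/sc4.png

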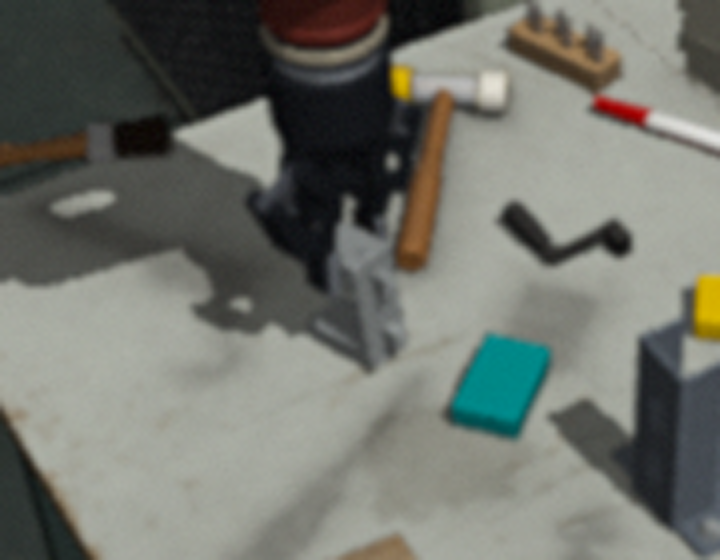

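View pics/c4.png

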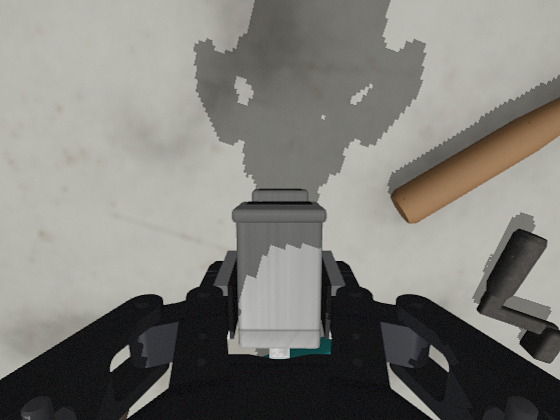

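The bracket now stands essentially upright: lip at (280,213), lower arm tip just beyond it at (280,195). Releasing gently.

```bash
python3 -m inch '[[0,0,0,0,0.0342],[0,0,0,0,0.0345],[0,0,0,0,0.036],[0,0,0,0,0.045],[0,0,0,0,0.055],[0,0,0,0,0.055],[0,0,0,0,0.055]]'
python3 - <<'E'
from h import *
im=robot.read_camera('scene'); cv2.imwrite('pics/sc5.png',cv2.resize(im[120:260,150:330,::-1],None,fx=4,fy=4,interpolation=2))
for l in ['bracket_center','bracket_tabs']:
    for r in robot.pinpoint(l,'scene')[:1]:print(l,round(r['conf'],2),w('scene',r['location']).round(4))
s=st();im=robot.read_camera('wrist'); cv2.imwrite('pics/c5.png',im[:,:,::-1])
E
```

```text
clock: 19.15
tool_pos: [0.4953, 0.2369, 0.0614]
tcp_rot: [0.574, -0.574, 0.414, -0.414]
force: [0.2, -0.3, 0.2]
width: 0.645
bracket_center 0.68 [0.4964 0.2347 0.0399]
bracket_tabs 0.64 [0.5063 0.2032 0.0407]
```

View pics/sc5.png

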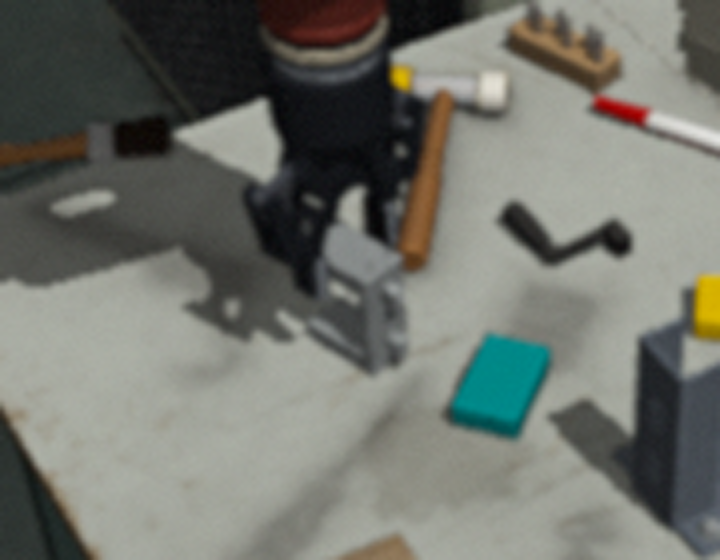

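View pics/c5.png

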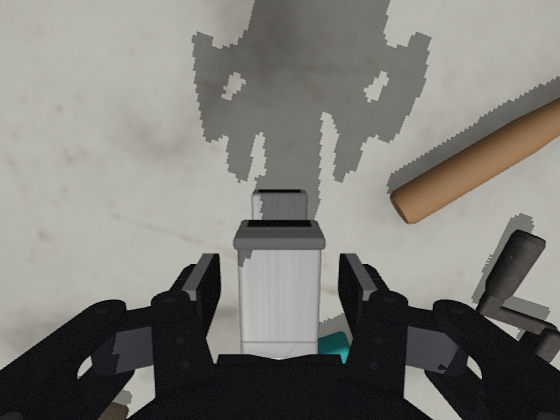

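The bracket stands free on its lower arm: the scene crop shows it upright at (365,295), fingers open and clear. Rising to view it from above before retaking it.

```bash
python3 -m inch '[[0,-0.04,0,0,0.06],[0,-0.05,0,0,0.0854],[-0.03,-0.03,0,0,0.0854],[0,0,0,0,0.0854]]'
python3 - <<'E'
from h import *
s=st();im=robot.read_camera('wrist'); cv2.imwrite('pics/c6.png',im[:,:,::-1]);T=tool(s);print(T.round(3))
for l in ['bracket_center','bracket_tabs']:
    for r in robot.pinpoint(l,'wrist')[:1]:print(l,round(r['conf'],2),w('wrist',r['location'],s).round(4))
robot.read_camera('scene')
for l in ['bracket_center','bracket_tabs','post_slots','post','post_home']:
    for r in robot.pinpoint(l,'scene')[:1]:print(l,round(r['conf'],2),w('scene',r['location']).round(4))
robot.read_camera('top')
for l in ['bracket_center','bracket_tabs']:
    for r in robot.pinpoint(l,'top')[:1]:print(l,round(r['conf'],2),w('top',r['location']).round(4))
E
```

```text
clock: 19.85
tool_pos: [0.4878, 0.2675, 0.1853]
tcp_rot: [0.576, -0.572, 0.412, -0.414]
force: [0.0, 0.4, 0.8]
width: 1.001
[[ 0.318  0.007  0.948  0.488]
 [-0.948  0.003  0.318  0.268]
 [-0.001 -1.     0.008  0.185]
 [ 0.     0.     0.     1.   ]]
bracket_center 0.94 [0.4947 0.2348 0.0446]
bracket_tabs 0.68 [0.5076 0.2015 0.0415]
post_slots 0.75 [0.5778 0.0104 0.064 ]
post 0.68 [0.5757 0.0092 0.0046]
post_home 0.68 [0.5495 0.0109 0.0523]
bracket_center 0.74 [0.493  0.2367 0.041 ]
bracket_tabs 0.28 [0.4948 0.2349 0.0413]
```

View pics/c6.png

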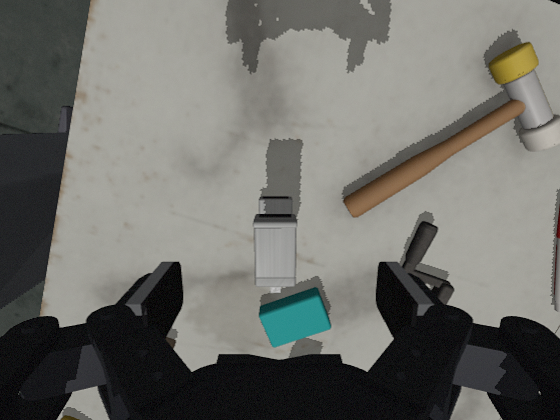

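```bash
python3 - <<'E'
from h import *
im=cv2.imread('pics/c6.png'); cv2.imwrite('pics/c6c.png',cv2.resize(im[190:310,230:330],None,fx=6,fy=6,interpolation=2))
E
```

```text
(no output)
```

View pics/c6c.png

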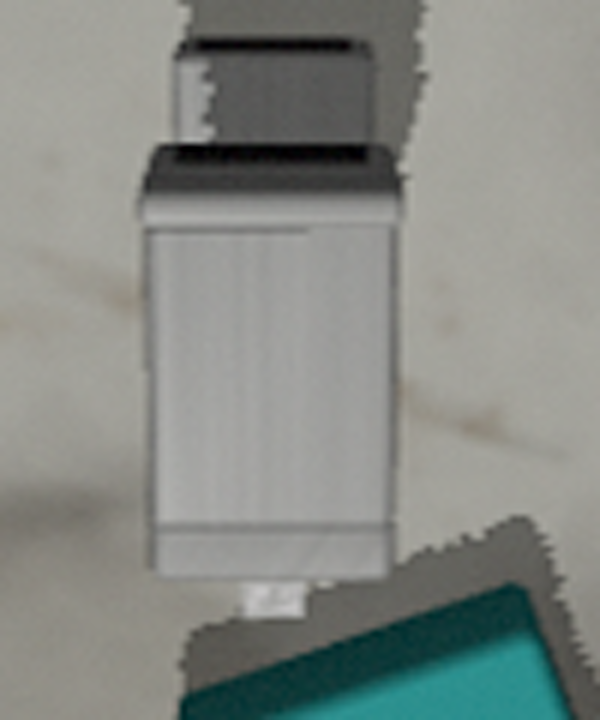

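```bash
python3 - <<'E'
from h import *
s=st()
P=onplane('wrist',[(255.5,286.3),(295.5,286.2)],.084,s);Q=onplane('wrist',[(253.5,223.),(297,223.)],.094,s)
print(P.round(4),Q.round(4)); m=P.mean(0);n=Q.mean(0);v=m-n;v[2]=0;print(np.linalg.norm(v),np.degrees(np.arctan2(v[1],v[0])),np.linalg.norm(P[0]-P[1]))
e=P[1]-P[0];print('yaw from edge',np.degrees(np.arctan2(-e[0],e[1])))
a=np.radians(-71.6);u=np.array([np.cos(a),np.sin(a)]);print('center',m[:2]-.03*u)
print('post view rel',rel([.47,.012,.2]))
E
```

```text
[[0.4874 0.201  0.084 ]
 [0.5185 0.2115 0.084 ]] [[0.4694 0.2556 0.094 ]
 [0.5002 0.2659 0.094 ]]
0.05741625533609685 -71.615412003311 0.032848763455422744
yaw from edge -71.38788360084311
center [0.49345123 0.23473553]
post view rel [ 0.2353 -0.0189 -0.0949]
```

```bash
python3 -m inch '[[0.047,-0.002,-0.019,0,0.0854],[0.047,-0.002,-0.019,0,0.0854],[0.047,-0.002,-0.019,0,0.0854],[0.047,-0.002,-0.019,0,0.0854],[0.047,-0.002,-0.019,-10.2,0.0854],[0,0,0,-10.2,0.0854],[0,0,0,-10.2,0.0854],[0,0,0,-10.2,0.0854],[0,0,0,-10.2,0.0854],[0,0,0,-10.2,0.0854],[0,0,0,-10.3,0.0854],[0,0,0,0,0.0854]]'
python3 - <<'E'
from h import *
s=st();im=robot.read_camera('wrist'); cv2.imwrite('pics/d1.png',im[:,:,::-1]);T=tool(s);print(T.round(3))
for l in ['post','post_slots','post_home']:
    for r in robot.pinpoint(l,'wrist')[:1]:print(l,round(r['conf'],2),w('wrist',r['location'],s).round(4))
c=im[200:350,200:350]; cv2.imwrite('pics/d1c.png',cv2.resize(c[:,:,::-1],None,fx=4,fy=4,interpolation=2))
print(px('wrist',[(.577,.011,0),(.577,.033,.0),(.577,-.011,.0),(.577,.033,.13),(.577,-.011,.13),(.675,.061,.006)],s).round(1).tolist())
E
```

```text
clock: 21.95
tool_pos: [0.4702, 0.0144, 0.1914]
tcp_rot: [-0.707, 0.707, -0.004, 0.004]
force: [-0.6, -0.6, -1.1]
width: 1.001
[[ 1.     0.     0.011  0.47 ]
 [-0.011 -0.     1.     0.014]
 [ 0.    -1.    -0.     0.191]
 [ 0.     0.     0.     1.   ]]
post 0.67 [ 0.5729  0.0112 -0.001 ]
post_slots 0.65 [0.5767 0.0108 0.0606]
post_home 0.97 [0.5465 0.015  0.0562]
[[276.2, 281.6], [295.5, 281.4], [256.9, 281.7], [303.9, 362.7], [245.4, 363.1], [318.8, 357.7]]
```

View pics/d1.png

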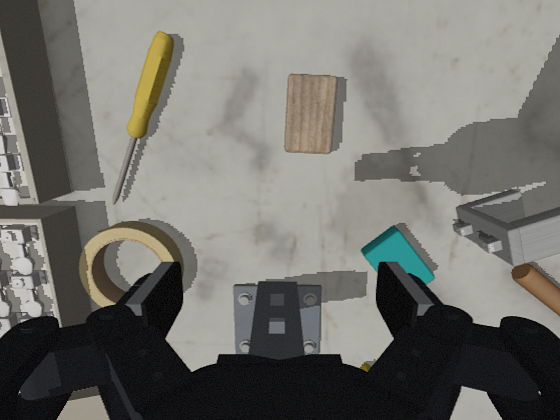

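View pics/d1c.png

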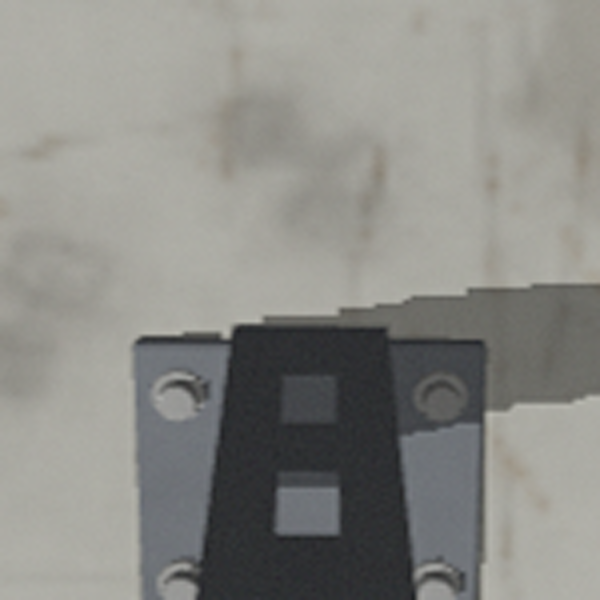

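```bash
python3 - <<'E'
from h import *
s=st()
f=lambda L,z: onplane('wrist',[(x/4+200-.375,y/4+200-.375) for x,y in L],z,s)
F=f([(233,326),(388,327)],0);print('foot',F.round(4),F.mean(0).round(4))
B=f([(135,340),(485,341),(144.5,600),(476.5,600)],.006);print(B.round(4))
e=B[1]-B[0];print('yaw front',np.degrees(np.arctan2(-e[0],e[1])));
for i in (0,1): v=B[i+2]-B[i];print('yaw side',np.degrees(np.arctan2(v[1],v[0])))
# slots: at face x
T=Tw('wrist',s);m=robot.camera_model('wrist')
for L in ([(282,398),(338,398)],[(276,512),(341,512)]):
    n=cv2.undistortPoints(np.array([(x/4+200-.375,y/4+200-.375) for x,y in L]).reshape(-1,1,2),np.array(m['intrinsics']),np.array(m['D']))[:,0]
    d=np.c_[n,np.ones(2)]@T[:3,:3].T; p=T[:3,3]+d*((.577-T[0,3])/d[:,0])[:,None];print('slot',p.round(4),p.mean(0).round(4))
E
```

```text
foot [[ 0.5763 -0.0098  0.    ]
 [ 0.577   0.0343  0.    ]] [0.5766 0.0123 0.    ]
[[ 0.5772 -0.0369  0.006 ]
 [ 0.5784  0.0612  0.006 ]
 [ 0.6627 -0.0381  0.006 ]
 [ 0.6635  0.0608  0.006 ]]
yaw front -0.6833266322014736
yaw side -0.7514738059341604
yaw side -0.28014268123868313
slot [[0.577  0.0052 0.0382]
 [0.577  0.0195 0.0384]] [0.577  0.0124 0.0383]
slot [[0.577  0.0052 0.0863]
 [0.577  0.0195 0.0864]] [0.577  0.0123 0.0864]
```

Slots measured at y≈0.0123; the post face foot is at (0.5767, 0.0123), yaw about -0.6°. In the view the slots are at (277,299) and (277,327), and the standing bracket is at right (510,230). Going back to take the bracket nearer its arm tip.

```bash
python3 -m inch '[[0,0,0,10.1,0.0854],[0,0,0,10.1,0.0854],[0,0,0,10.1,0.0854],[0,0,0,10.1,0.0854],[0,0,0,10.1,0.0854],[0,0,0,10.1,0.0854],[0,0,0,10.1,0.0854],[-0.042,0,0.0185,0,0.07],[-0.042,0,0.0185,0,0.07],[-0.042,0,0.0185,0,0.07],[-0.042,0,0.0185,0,0.07],[-0.042,0,0.0185,0,0.07]]'
python3 -m inch '[[0,0,0,0,0.07]]'
python3 - <<'E'
from h import *
s=st();T=tool(s);print(T.round(3), rel([.4912,.2428,.058]))
im=robot.read_camera('wrist'); cv2.imwrite('pics/e1.png',im[:,:,::-1])
for r in robot.pinpoint('bracket_center','wrist')[:1]:print(round(r['conf'],2),w('wrist',r['location'],s).round(4))
E
```

```text
clock: 23.65
tool_pos: [0.4901, 0.2446, 0.1914]
tcp_rot: [0.575, -0.575, 0.412, -0.412]
force: [0.4, -0.4, 0.1]
width: 0.823
clock: 23.78
tool_pos: [0.49, 0.2457, 0.1914]
tcp_rot: [0.576, -0.575, 0.411, -0.411]
force: [0.0, 0.3, 1.2]
width: 0.819
[[ 0.325  0.     0.946  0.49 ]
 [-0.946  0.001  0.325  0.246]
 [-0.001 -1.     0.001  0.191]
 [ 0.     0.     0.     1.   ]] [3.200e-03 1.334e-01 1.000e-04]
```

View pics/e1.png

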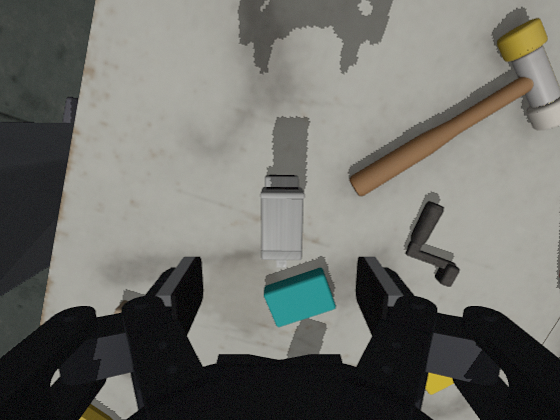

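Bracket centred at (282,222), aligned; winder at (430,240) is clear. Descending.

```bash
python3 -m inch '[[0.003,0.05,0,0.5,0.06],[0,0.05,0,0,0.06],[0,0.033,0,0,0.06],[0,0,0,0,0.06],[0,0,0,0,0.06],[0,0,0,0,0.02],[0,0,0,0,0.02],[0,0,0,0,0.02],[0,0,0,0,0.02]]'
python3 look.py e2
```

```text
clock: 25.0
tool_pos: [0.4933, 0.2409, 0.0608]
tcp_rot: [0.575, -0.572, 0.413, -0.415]
force: [0.6, -0.4, 6.9]
width: 0.387
diff 52.03 Fz 6.93 w 0.387
```

View pics/e2.png

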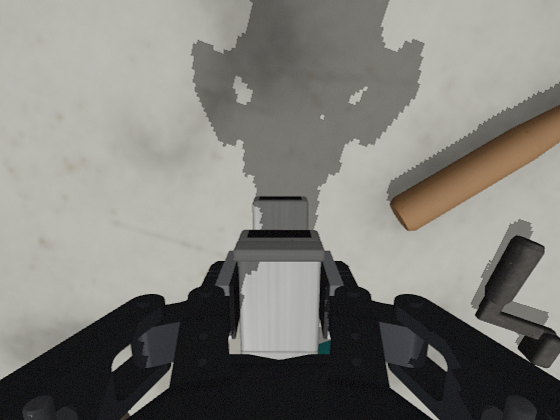

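The bracket is gripped near the arm tip with its lip at (280,240). Lifting and carrying to a pre-hang pose in front of the post.

```bash
python3 -m inch '[[0,-0.04,0,0,0.02],[0,-0.05,0,0,0.02],[0.042,0,-0.0185,0,0.02],[0.042,0,-0.0185,0,0.02],[0.042,0,-0.0185,0,0.02],[0.042,0,-0.0185,0,0.02],[0.03,0,-0.0185,0,0.02],[0,0,0,-10.1,0.02],[0,0,0,-10.1,0.02],[0,0,0,-10.1,0.02],[0,0,0,-10.1,0.02],[0,0,0,-10.1,0.02]]'
python3 -m inch '[[0,0,0,-10.1,0.02],[0,0,0,-10.1,0.02],[0,0,0,0,0.02],[0,0,0,0,0.02]]'
python3 - <<'E'
from h import *
s=st();T=tool(s);print(T.round(4))
im=robot.read_camera('wrist'); cv2.imwrite('pics/f1.png',im[:,:,::-1])
im=robot.read_camera('scene'); cv2.imwrite('pics/sf1.png',cv2.resize(im[160:300,220:400,::-1],None,fx=4,fy=4,interpolation=2))
for l in ['bracket_center','bracket_tabs','post_slots']:
    for r in robot.pinpoint(l,'scene')[:1]:p=w('scene',r['location']);print(l,round(r['conf'],2),p.round(4))
print(rel([.505,.0126,.0803]))
E
```

```text
clock: 26.55
tool_pos: [0.464, 0.0234, 0.1473]
tcp_rot: [-0.695, 0.695, -0.129, 0.127]
force: [-0.2, 0.5, -2.7]
width: 0.387
clock: 27.05
tool_pos: [0.4647, 0.0233, 0.1478]
tcp_rot: [0.707, -0.707, 0.007, -0.007]
force: [-0.4, -1.2, -3.7]
width: 0.384
[[ 9.998e-01 -1.300e-03  1.970e-02  4.647e-01]
 [-1.970e-02  1.000e-04  9.998e-01  2.330e-02]
 [-1.300e-03 -1.000e+00  1.000e-04  1.478e-01]
 [ 0.000e+00  0.000e+00  0.000e+00  1.000e+00]]
bracket_center 0.93 [0.4709 0.0245 0.1287]
bracket_tabs 0.63 [0.5047 0.0222 0.1301]
post_slots 0.94 [0.581  0.0058 0.0579]
[ 0.0399  0.068  -0.0099]
```

View pics/sf1.png

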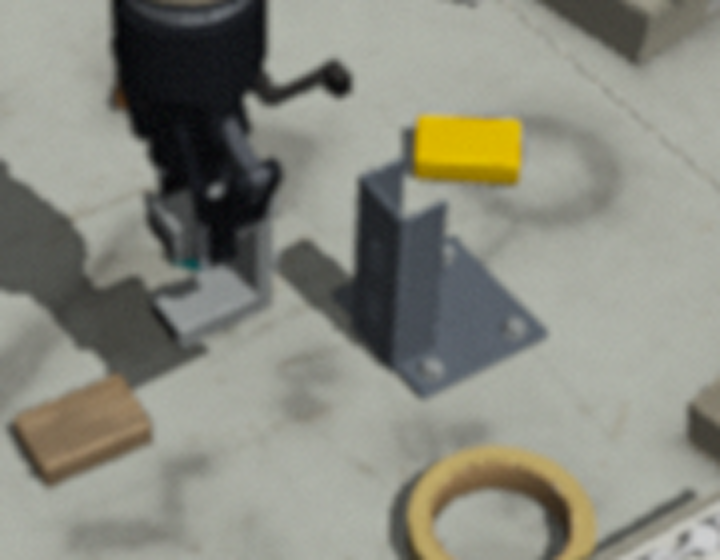

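View pics/f1.png

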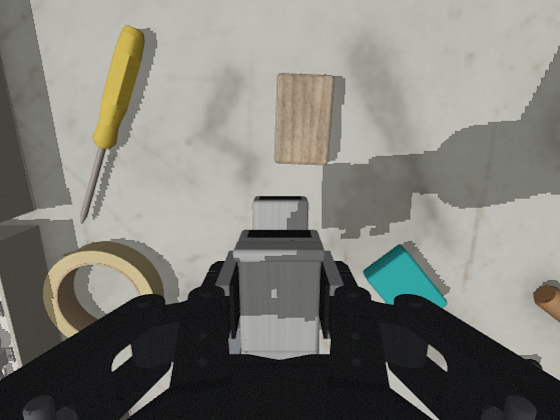

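The scene crop shows the bracket held upright with its tabs facing the post. The measured centre offset from the TCP (+6 mm in x, -19 mm in z) agrees with my estimate. Lowering to slot height at standoff.

```bash
python3 -m inch '[[0.02,0,-0.0101,-0.5,0.02],[0.02,0.02,0,0,0.02],[0,0.025,0,0,0.02],[0,0.023,0,0,0.02],[0,0,0,0,0.02],[0,0,0,0,0.02],[0,0,0,0,0.02]]'
python3 - <<'E'
from h import *
s=st();T=tool(s);print(T.round(4))
im=robot.read_camera('wrist'); cv2.imwrite('pics/g1.png',im[:,:,::-1])
im=robot.read_camera('scene'); cv2.imwrite('pics/sg1.png',cv2.resize(im[190:280,250:370,::-1],None,fx=6,fy=6,interpolation=2))
for l in ['bracket_center','bracket_tabs','post_slots','post_home']:
    for r in robot.pinpoint(l,'scene')[:1]:p=w('scene',r['location']);print(l,round(r['conf'],2),p.round(4))
E
```

```text
clock: 28.18
tool_pos: [0.5065, 0.0124, 0.0819]
tcp_rot: [-0.707, 0.707, -0.002, 0.004]
force: [0.6, -0.2, -3.3]
width: 0.385
[[ 1.000e+00  3.000e-03  8.800e-03  5.065e-01]
 [-8.800e-03 -3.000e-04  1.000e+00  1.240e-02]
 [ 3.000e-03 -1.000e+00 -3.000e-04  8.190e-02]
 [ 0.000e+00  0.000e+00  0.000e+00  1.000e+00]]
bracket_center 0.9 [0.5152 0.0118 0.0642]
bracket_tabs 0.98 [0.5457 0.012  0.0633]
post_slots 0.86 [0.5777 0.008  0.0635]
post_home 0.74 [0.5452 0.0116 0.0496]
```

View pics/sg1.png

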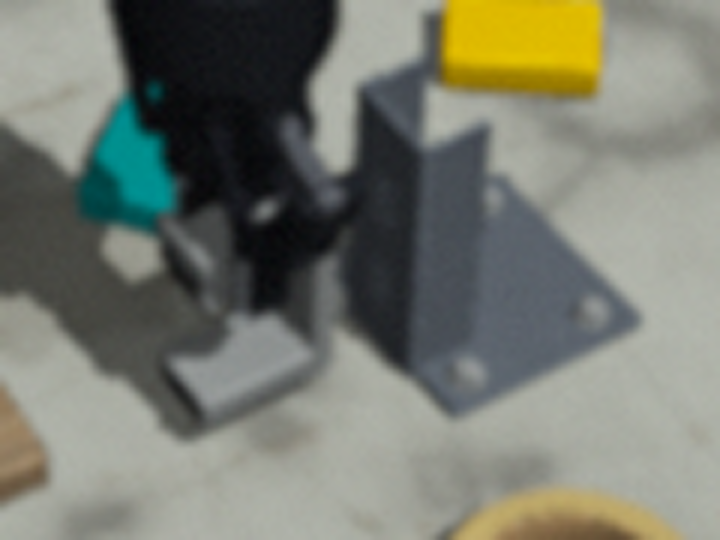

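View pics/g1.png

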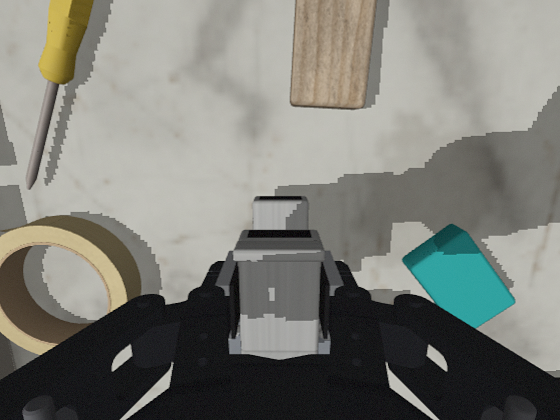

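Standoff is good (centre about 13 mm above home, laterally within about 0.5 mm). Lowering 1.5 mm and advancing slowly, watching the force.

```bash
python3 -m inch '[[0.01,0.0015,0,0,0.02],[0.008,0,0,0,0.02],[0,0,0,0,0.02]]'
python3 -m inch '[[0.004,0,0,0,0.02],[0.004,0,0,0,0.02],[0,0,0,0,0.02]]'
python3 -m inch '[[0.003,0,0,0,0.02],[0,0,0,0,0.02]]'
python3 -c "
from h import *
s=st();print(s['clock'],np.round(s['tool_pos'],4),np.round(s['force'],1))"
```

```text
clock: 28.85
tool_pos: [0.5244, 0.0123, 0.0791]
tcp_rot: [-0.707, 0.707, -0.003, 0.003]
force: [0.1, 0.6, -2.9]
width: 0.385
clock: 29.22
tool_pos: [0.5316, 0.0122, 0.0789]
tcp_rot: [-0.707, 0.707, -0.003, 0.003]
force: [0.2, 0.4, -3.7]
width: 0.387
clock: 29.48
tool_pos: [0.5344, 0.0123, 0.0789]
tcp_rot: [-0.707, 0.707, -0.003, 0.003]
force: [0.1, -0.9, -3.4]
width: 0.388
29.475 [0.5344 0.0123 0.0789] [ 0.1 -0.9 -3.4]
```

```bash
python3 -m inch '[[0.002,-0.0008,0,0,0.02],[0.002,0,0,0,0.02],[0,0,0,0,0.02]]'
python3 -m inch '[[0.002,0,0,0,0.02],[0.001,0,0,0,0.02],[0,0,0,0,0.02]]'
python3 - <<'E'
from h import *
im=robot.read_camera('scene'); cv2.imwrite('pics/sg2.png',cv2.resize(im[190:280,250:370,::-1],None,fx=6,fy=6,interpolation=2))
E
```

```text
clock: 29.85
tool_pos: [0.5378, 0.0123, 0.0795]
tcp_rot: [0.707, -0.707, 0.004, -0.003]
force: [-1.7, 0.2, -1.5]
width: 0.386
clock: 30.22
tool_pos: [0.5377, 0.0123, 0.0789]
tcp_rot: [0.707, -0.707, 0.006, -0.0]
force: [-8.2, -0.5, 2.9]
width: 0.384
```

View pics/sg2.png

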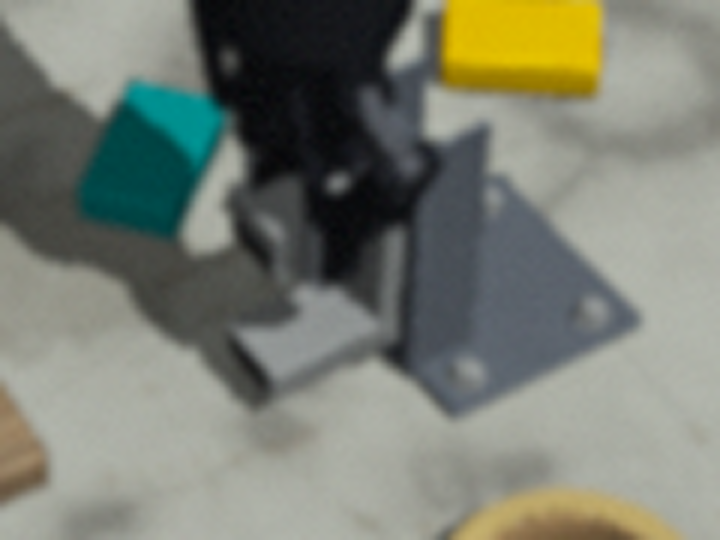

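Contact in x at TCP 0.5377: the scene shows the backplate flush against the post face. Backing off most of the excess command and pushing down in small steps.

```bash
python3 -m inch '[[-0.0035,0,0,0,0.02],[0,0.003,0,0,0.02],[0,0,0,0,0.02]]'
python3 -m inch '[[0,0.003,0,0,0.02],[0,0,0,0,0.02]]'
python3 -m inch '[[0,0.003,0,0,0.02],[0,0,0,0,0.02]]'
```

```text
clock: 30.65
tool_pos: [0.5378, 0.0123, 0.0763]
tcp_rot: [0.707, -0.707, 0.003, -0.003]
force: [-1.8, 0.1, -2.9]
width: 0.384
clock: 30.9
tool_pos: [0.5378, 0.0123, 0.0733]
tcp_rot: [0.707, -0.707, 0.003, -0.003]
force: [0.2, -0.1, -2.9]
width: 0.387
clock: 31.15
tool_pos: [0.5378, 0.0123, 0.0704]
tcp_rot: [-0.707, 0.707, -0.003, 0.003]
force: [0.2, 0.9, -3.6]
width: 0.384
```

```bash
python3 -m inch '[[0,0.0015,0,0,0.02],[0,0,0,0,0.02]]'
python3 -m inch '[[0,0.0015,0,0,0.02],[0,0.001,0,0,0.02],[0,0,0,0,0.02]]'
python3 -m inch '[[0,0.002,0,0,0.02],[0,0,0,0,0.02]]'
```

```text
clock: 31.4
tool_pos: [0.5378, 0.0122, 0.069]
tcp_rot: [-0.707, 0.707, -0.003, 0.003]
force: [0.0, 0.3, -3.8]
width: 0.387
clock: 31.78
tool_pos: [0.5378, 0.0123, 0.0686]
tcp_rot: [-0.707, 0.707, -0.003, 0.003]
force: [-7.1, 0.1, 8.0]
width: 0.384
clock: 32.02
tool_pos: [0.5378, 0.0123, 0.0684]
tcp_rot: [-0.707, 0.707, -0.004, 0.002]
force: [-11.2, 0.7, 19.1]
width: 0.381
```

It hit a firm stop at TCP z 0.0685, against an expected 0.0689, so it is fully home. Relieving the press, opening, rising.

```bash
python3 -m inch '[[0,-0.003,0,0,0.02],[0,0,0,0,0.036],[0,0,0,0,0.045],[0,0,0,0,0.055],[0,0,0,0,0.06],[0,0,0,0,0.06],[0,0,0,0,0.06]]'
python3 - <<'E'
from h import *
s=st();im=robot.read_camera('wrist'); cv2.imwrite('pics/h1.png',im[:,:,::-1])
E
```

```text
clock: 32.9
tool_pos: [0.5377, 0.0123, 0.0676]
tcp_rot: [0.707, -0.707, 0.003, -0.003]
force: [-0.3, -0.7, -0.1]
width: 0.703
```

View pics/h1.png

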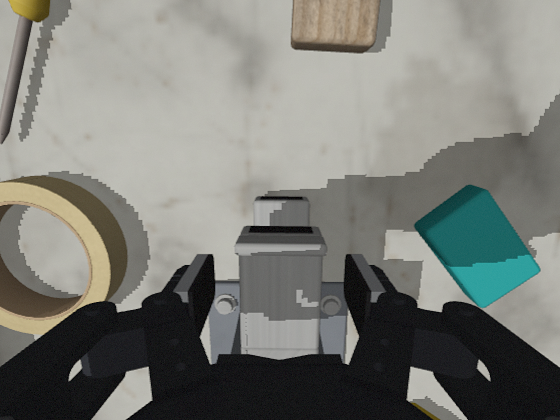

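The fingers at (195,290) and (365,290) are clear of the bracket sides and the bracket hangs squarely. Rising straight up and then back.

```bash
python3 -m inch '[[0,-0.03,0,0,0.06],[0,-0.05,0,0,0.06],[0,-0.05,0,0,0.06],[-0.04,0,0,0,0.06],[-0.04,0,0,0,0.06],[0,0,0,0,0.06]]'
python3 - <<'E'
from h import *
s=st();im=robot.read_camera('wrist'); cv2.imwrite('pics/i1.png',im[:,:,::-1]);print(tool(s)[:3,3].round(4))
for l in ['bracket_center','bracket_tabs','post_home','post']:
    for r in robot.pinpoint(l,'wrist')[:1]:print('wrist',l,round(r['conf'],2),w('wrist',r['location'],s).round(4))
im=robot.read_camera('scene'); cv2.imwrite('pics/si1.png',cv2.resize(im[190:280,250:370,::-1],None,fx=6,fy=6,interpolation=2))
for l in ['bracket_center','bracket_tabs','post_home','post','screwdriver_center','winder_center','tape_center']:
    for r in robot.pinpoint(l,'scene')[:1]:print(l,round(r['conf'],2),w('scene',r['location']).round(4))
im=robot.read_camera('top')
for l in ['bracket_center','post_home','block_center','screwdriver_center','winder_center','tape_center']:
    for r in robot.pinpoint(l,'top')[:3 if 'block' in l else 1]:print('top',l,round(r['conf'],2),w('top',r['location']).round(4))
E
```

```text
clock: 33.7
tool_pos: [0.4549, 0.0133, 0.1968]
tcp_rot: [0.707, -0.707, 0.004, -0.002]
force: [0.2, 0.3, -0.4]
width: 0.7
[0.4549 0.0133 0.1968]
bracket_center 0.65 [0.5424 0.0116 0.0508]
bracket_tabs 0.78 [0.5763 0.0101 0.0532]
post_home 0.73 [0.548  0.0138 0.0489]
post 0.93 [0.5776 0.013  0.005 ]
screwdriver_center 0.74 [ 0.4064 -0.1208  0.0097]
winder_center 0.7 [0.6665 0.2481 0.0094]
tape_center 0.65 [ 0.5552 -0.147   0.0122]
top block_center 0.93 [0.7282 0.1089 0.0077]
top block_center 0.9 [0.5503 0.1387 0.0136]
top block_center 0.57 [0.3933 0.0442 0.0085]
top winder_center 0.85 [0.6682 0.2451 0.0117]
top tape_center 0.89 [ 0.5496 -0.1466  0.0135]
```

View pics/si1.png

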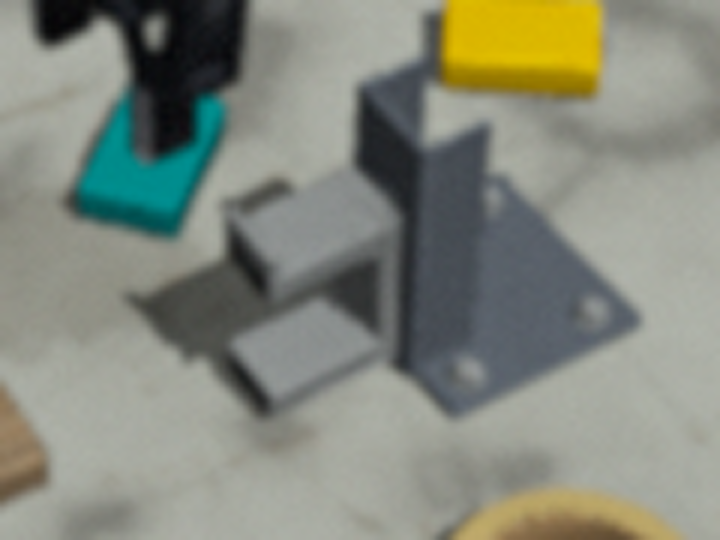

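View pics/i1.png

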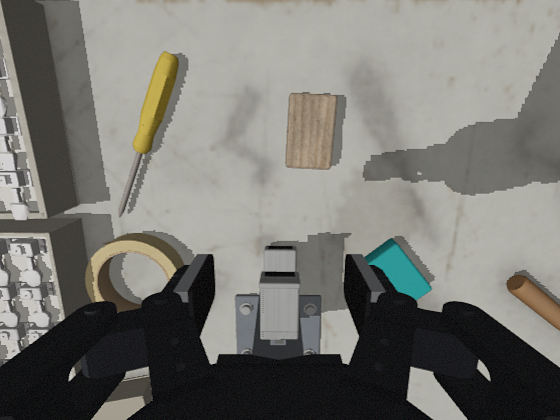

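The bracket hangs flush on the post and level, with a gap under its lower arm (scene crop (310,330)). It is square and centred in the wrist view at (280,305). The gripper is clear of everything and the bystanders are where they were, so I'm handing in.

```bash
python3 -c "
from bench import robot
print(robot.job_done(), robot.read_state()['clock'])"
```

```text
the job is handed in; nothing more can be done
the job is handed in; nothing more can be done
```

The bracket is hung on the post with both tabs in the slots and pushed down to a stop. I handed the job in at about 34 s; no verdict is reported.

**What I did**
- **Block:** I gripped the wooden sanding block and set it down at about (0.39, 0.045), some 0.19 m from the post.
- **Bracket, first hold:** I took it by its upper-arm end. It would not swing in the full grip, and one loosening step too far let it slip about 6 mm flat onto the worktop. I regripped, let it pivot at about 33.9–34.0 mm finger opening along an arc until it stood on its lower arm, and released it.
- **Bracket, second hold:** I retook it nearer the arm tip, turned it to face the post, pushed the tabs through about 10 mm above home, and lowered it.

**Last checks**
- **Seating:** the downward stop came at TCP z 0.0685, against 0.0689 expected. Camera estimates put the bracket centre at about (0.542, 0.012, 0.051), with the post foot measured at (0.5767, 0.0123). That is within tolerance across and in height.
- **Depth disagreement:** forward contact came about 3 mm earlier than my first offset estimate, which a later picture explained. The last picture put the centre about 4.6 mm short of home in depth, within the network's 4 mm error and just inside the limit. The pictures show the backplate flush with the post face.
- **Bystanders:** the winder and tape read within about 5 mm of their first positions. The screwdriver did too in the scene camera, but the top camera's final check did not report it.
- **Robot:** the gripper was open and clear, with no contact force.

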